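Eject a guest pager from its charging dock and stop it on the ramp

ROBOT

A 7-joint arm with a two-finger parallel gripper is mounted at the origin on the work surface; the furniture and walls round the work are solid. World frame = base frame: x ahead of the robot, y to its left, z up, the work surface at z = 0. Lengths are in m, angles in rad, forces in N, time in s.
With the tool pointing down it reaches from about 0.425 to 1.025 m from the base axis. Payload 9.4 kg.
Tool frame: the origin (TCP) lies at the very end of the fingers, on their centre line; the grasp point (between the pads) lies 19 mm behind it; z points along the fingers, y is the line along which they close (so a half turn about z gives the same grasp; the last joint's range is limited). The gripper opens to 85 mm and grips with 20 to 120 N. Pads are 22 mm wide; open, the fingers measure 114 mm over their backs; the gripper's body (76 mm by 85 mm) begins 54 mm behind the grasp point. The pads swing forward as they close: fully open they stand 13 mm farther back than shut.
Start: joints at [1.131, 0.599, -0.003, 1.599, 0.002, 0.943, -0.08], TCP at [0.257, -0.678, 0.231] pointing down, gripper open.
Joint ranges: [-2.57, 2.57], [-0.35, 1.97], [-1.29, 1.29], [0.11, 2.56], [-1.05, 4.19], [0.11, 1.86], [-2.63, 2.63]. Speed limits (rad/s): [2.22, 2.22, 3.01, 3.01, 3.14, 3.14, 3.14].

INTERFACE

Orientations are given as a 3x3 rotation matrix whose columns are the frame's x, y, z axes.
In Python, from cell import get_state, snapshot, job_done gives the robot as it stands.
- The arm moves only by the tool play_rows, never from a script. Its argument "moves" is a list of rows, each an object with "jaw": the opening, from 0 (shut) to 1 (fully open); "dp": the shift along the tool's x, y, z in cm, a list of three; "twist": the turn, a rotation vector about the tool's x, y, z in degrees, a list of three. A call has exactly 8 rows; each row is the pose to reach, as a shift and turn from the pose commanded when the call began, along the tool's axes at that moment; what a row does not reach only later rows make up. A row lasts 1/8 s, in which the tool goes at most 62.5 mm and 10.7 degrees, less where a joint would pass 70% of its speed; a pose out of reach is approached as far as the arm can. A call with a gripper value outside its range is refused whole. The fingers move at their own pace and stop on an object; "force" is the grip in N (left out, the last holds). Time passes only in rows, so rows that repeat a pose let the fingers close, or fill a call up. It gives the time, the measured TCP pose, the force, the opening and the grip force at its end, in the units of the state.
- get_state(): the state, without advancing time (a new reading comes with each control period).
- snapshot(name): name is "side" or "top"; returns a dict with "pixels" (384x512x3 uint8, blue, green, red), "range_z" (384x512 float32, m along the optical axis (not along the pixel's ray), 0 where there is no reading), "intrinsics" (3x3 intrinsics, pixels), "k1" (the pictures are not rectified: a ray, as slopes to the right and down, at radius r is drawn at 1 + k1 r^2 times it, then the intrinsics apply), "R" (3x3) and "t" (3): a world point X has camera coordinates R X + t. Camera axes: x right, y down, z forward; pixel columns grow to the right and rows downward; lengths in m; the calibration is good to about 2 mm. A picture is of the moment at which its call begins.
- job_done(): hands the job in; it is judged then, once.
The state is a dict: "time_s": time; "joint_positions": joint angles; "joint_velocities": joint speeds; "joint_torque": joint torques, N m; "position": TCP position; "tcp_rot": TCP orientation; "wrist_force": force on the tool from outside, world axes, zero at the start; "ft_torque": the same for the moment, N m; "grip_width": finger opening in m; "grip_force": force on a finger pad.
Only numpy, scipy, OpenCV 4.12 (cv2) and the standard library are available. Lean on these libraries where they do the work, as an engineer would, in place of code of your own. Each camera call takes 0.05 s, during which the arm holds its last target. There are 200 camera calls.

TASK

Hand out a guest pager: press the ribbed eject key beside the dock's ramp with one fingertip, and with the other finger, already waiting in the ramp, stop the pager that pops out of its seat before it slides off the front. Only touch it gently, do not pinch or lift it, and leave the spare pager and the other things where they are. Finish while still holding it there: out of its seat, lying on the ramp and resting against your finger, ready for the customer.

Things in the scene. Friction and masses are not known exactly. Their poses are not given: they have to be found in the camera images.
- pager_dock: black plastic charging dock, a wedge fixed on the worktop. Origin on the worktop straight below the seated pager's middle. Level axes: +x to its high closed rear (95 mm high), -x to its low open front (roughly towards the robot), +y to the eject key's side. Spans x -106 to +68, y -48 to +87 mm; behind the key a block 34 to 63 mm high begins at x = -48 mm
- pager_bay: the dock's steel ramp, sloping 0.42 rad (24 deg). Origin on its surface under the seated pager's middle (51 mm above the worktop); +x uphill, -x downhill to the front, z square to the ramp. 79 mm wide between cheeks 6 mm thick that stand 12 mm above it. Slippery: a pager that is not held slides down off the front edge within half a second
- ramp_mid (a point): point on the ramp's centre line beside the key, where the stopping finger can wait: level with the ramp's surface (15 mm above the worktop), 80 mm before the seated pager's middle. The ramp's middle is cut away here as a finger slot 35 mm wide from 48 mm before the seated pager's middle to the front edge, open down to the worktop. A finger standing here stops the pager about 28 mm out of its seat
- ramp_edge (a point): middle of the ramp's open front edge, 115 mm down the ramp from the seated pager's middle, 4 mm above the worktop; the pager must not slide off over it
- catch_top (a point): top of the steel catch, 22 mm wide, that stands 6 mm out of the ramp just before the seated pager and holds it against a spring ejector behind it (about 2 N, 22 mm stroke). The key sinks the catch into the ramp, and the ejector then shoves the pager off at once
- pager_center (a point): centre of the guest pager in the dock: a round black disc 76 mm in diameter, 22 mm thick, 0.16 kg, rubber band round its rim, grey centre and eight small white lights on top. The point lies half-way up, 11 mm above the ramp; seated it is at x = 0 of the ramp's frame, and its front rim 38 mm downhill of that
- pager: the same guest pager; origin at the centre of its underside, z square to its top face
- eject_key (a joint): travel of the eject key in m: 0 up, 0.010 fully down. Spring key: 2.5 N to start, about 6 N fully down; it lets the catch go at 6 to 8 mm and comes back up when let go
- eject_key_top (a point): middle of the eject key's top face: a grey plate with five cross ribs, 52 mm (dock x) by 34 mm (dock y), beside the ramp's lower part, 65 mm to the side of ramp_mid. It goes straight down; top 32 mm above the worktop when up, 22 mm when fully down, so that a fingertip on the same level at ramp_mid is then 7 mm above the ramp
- spare_pager_center (a point): centre of a second, identical pager lying flat on the worktop on the other side of the dock from the key; not to be moved
- sauce_cup_1: an empty black sauce cup, 51 mm wide and 29 mm high, open to the top, standing beyond the dock's key side; origin at the centre of its underside; not to be moved
- salt_shaker: a white salt shaker with a domed, perforated top, 40 mm wide and 81 mm high, to the right; origin at the centre of its underside; not to be moved
Things that resemble listed ones, but are neither listed nor needed, are in the scene too. Leave any green or red look-alike of the pager alone.

How it is judged:
On the way, in this order (a step that is already met when the one before it is completed fails the run):
1. a finger presses the eject key while the pager is still in its seat (value of joint eject_key above 0.004 m and contact force between the fingers and eject_key above 0.5 N and x of pager_center in the frame of pager_bay above -0.01 m).
2. the pager has popped out of its seat and is stopped on the ramp by a finger (x of pager_center in the frame of pager_bay between -0.075 and -0.012 m and z of pager_center in the frame of pager_bay between 0.006 and 0.019 m and contact force between the fingers and pager above 0.05 N and linear speed of pager below 0.02 m/s), for 0.3 s.
At the end, for the whole second after the job is handed in: the pager's centre has come 12 to 75 mm down the ramp from its seat, the pager lies on the ramp (its centre less than 19 mm off the ramp's surface), is at rest (below 20 mm/s) and a finger of the robot touches it with more than 0.05 N; the key may be up or down (all of step 2); the arm keeps its last pose, push and grip.
It fails at once if the pager slides off the front of the ramp (centre more than 80 mm down from its seat) (x of pager_center in the frame of pager_bay below -0.08 m).
It fails at once if the pager is lifted off the ramp (centre more than 22 mm above its surface) (z of pager_center in the frame of pager_bay above 0.022 m).
It fails at once if the pager is pressed or squeezed with more than 25 N (contact force between the fingers and pager above 25 N).
It fails at once if the spare pager, the sauce cup or the salt shaker is moved by more than 15 mm (distance of any of spare_pager_center, sauce_cup_1, salt_shaker from where it was at the start of the episode above 0.015 m).
It also fails if it takes over 29 s, if anything falls off the work surface, if the arm or the gripper's body presses on something with over 40 N, if the wrist force passes 120 N, or if a joint passes its speed limit or range.

## Working session

There is one attempt and no reset: what is moved stays moved. The work goes in short steps, Python scripts to look and compute and a tool call to move; the robot and the scene stay as the last step left them, time stands still between calls to the robot, and variables do not carry over. Pictures are saved under pics/ and viewed, at most 10 in all, crops included, and the job is handed in when it is done.

Besides the shell and the picture viewer there is one more tool, called after "Emit:" as name(argument=value, ...), one argument or row to a line, values as JSON. play_rows: Moves the arm, as the interface text tells. Its arguments: {"type":"object","properties":{"moves":{"type":"array","items":{"type":"object","properties":{"jaw":{"type":"number"},"dp":{"type":"array","items":{"type":"number"}},"twist":{"type":"array","items":{"type":"number"}}}}},"force":{"type":"number"}},"required":["moves"]}

```bash
mkdir -p pics; cat > h.py <<'E'
import numpy as np, cv2
from cell import *
def snap(n,tag):
    s=snapshot(n); cv2.imwrite(f'pics/{tag}.png',s['pixels']); np.savez(f'{tag}.npz',**{k:np.array(v) for k,v in s.items()}); return s
def world(s,u,v,d=None):
    """pixels + depth -> world"""
    K=s['intrinsics'];p=cv2.undistortPoints(np.array([[u,v]],float).reshape(-1,1,2),K,np.array([float(s['k1']),0,0,0]))[0,0]
    if d is None:
        w=s['range_z'][int(v)-1:int(v)+2,int(u)-1:int(u)+2]; d=np.median(w[w>0])
    return s['R'].T@(np.array([p[0],p[1],1])*d-s['t'])
def cloud(s):
    h,w=s['range_z'].shape;vv,uu=np.mgrid[:h,:w]
    p=cv2.undistortPoints(np.stack([uu,vv],-1).reshape(-1,1,2).astype(float),s['intrinsics'],np.array([float(s['k1']),0,0,0]))[:,0]
    d=s['range_z'].reshape(-1,1); X=(np.c_[p,np.ones(len(p))]*d-s['t'])@s['R']
    X[d[:,0]<=0]=np.nan
    return X.reshape(h,w,3)
E
python3 - <<'E'
from h import *
for n in('top','side'):
    s=snap(n,n+'0'); print(n,s['t'],s['R'].tolist(),s['k1'],s['intrinsics'].tolist())
print(get_state())
E
```

```text
top [-0.05593026  0.4713158   0.94209465] [[0.01488163412517169, -0.9998890197864612, 0.000696474144704018], [-0.9973996867538496, -0.014893700401654273, -0.07051271198633392], [0.07051525954774915, 0.00035468128719430385, -0.9975106377237779]] 0.01726532719527156 [[396.72037325802046, 0.0, 252.56887955819636], [0.0, 396.72037325802046, 191.40542618992407], [0.0, 0.0, 1.0]]
side [-0.46423116  0.01356914  1.05685368] [[0.9997200713067094, -0.019727774393683686, -0.013061161662723308], [-0.023655845357162905, -0.8433471246926604, -0.5368482357734448], [-0.00042427225441808253, 0.5370069293687877, -0.843577724814353]] -0.06172429102995856 [[374.89497863324726, 0.0, 261.1033061512867], [0.0, 374.89497863324726, 184.62898404766295], [0.0, 0.0, 1.0]]
{'time_s': 0.1, 'joint_positions': array([ 1.1313217 ,  0.60006517, -0.00255121,  1.60002274,  0.00176313,
        0.94292123, -0.07977582]), 'joint_velocities': array([-9.25158556e-04, -1.65179086e-03, -1.29451449e-03, -2.99150343e-03,
       -3.13370922e-04,  1.80953661e-05, -2.05567375e-03]), 'joint_torque': array([ 6.84896222e-03, -7.77984738e+01,  1.56984888e+00, -2.58622134e+01,
        1.25851089e-02,  5.48888012e-03, -2.31294587e-05]), 'position': array([ 0.25713593, -0.67742583,  0.23049841]), 'tcp_rot': array([[ 9.34891835e-01,  3.54932257e-01, -5.91927212e-04],
       [ 3.54932737e-01, -9.34890958e-01,  1.28446913e-03],
       [-9.74878695e-05, -1.41093405e-03, -9.99999000e-01]]), 'wrist_force': array([-0.60907586, -0.30683696,  0.73468003]), 'ft_torque': array([ 0.01022767, -0.01052975, -0.00666124]), 'grip_force': 0.0, 'grip_width': 0.08550660567094928}
```

View pics/top0.png

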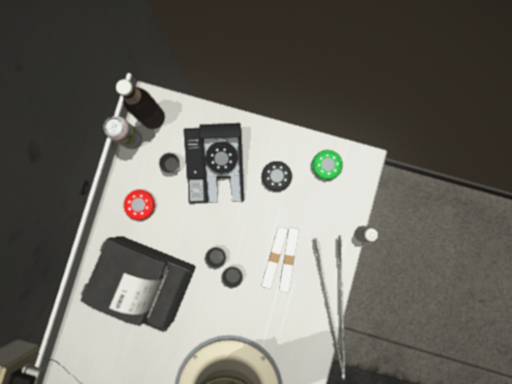

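View pics/side0.png

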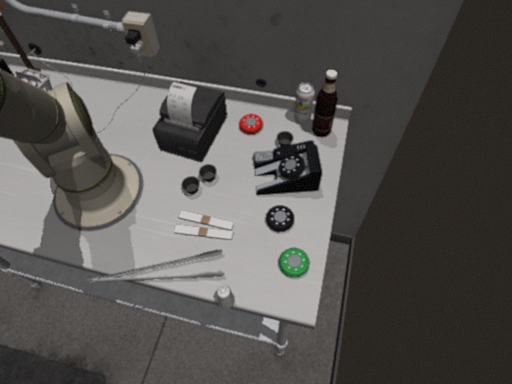

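Top view: the dock is at (185–243, 123–204) and its guest pager at (221,157). The key is on the left (+y) at about (196,188), with the finger slot at about (228,190). There are four pager-like discs: docked black (221,157), black spare on the worktop (277,176), green (327,165) and red (139,204). The docked one fits, since it sits on the ramp between the cheeks. I'll confirm in an enlarged crop.

```bash
python3 - <<'E'
from h import *
s=dict(np.load('top0.npz'));C=cloud(s)
im=s['pixels'][112:216,172:302]
cv2.imwrite('pics/crop.png',cv2.resize(im,None,fx=6,fy=5.7,interpolation=cv2.INTER_CUBIC))
for n,(u,v) in dict(pager=(221,157),spare=(277,176),cup=(169,162),tbl=(260,220)).items(): print(n,world(s,u,v).round(4))
# dock footprint: points above table within dock region
D=C[115:212,178:250].reshape(-1,3); m=(D[:,2]>.012)
r=cv2.minAreaRect(D[m][:,:2].astype(np.float32)*1000); print(r,cv2.boxPoints(r).round(1).tolist())
# key level region z
np.set_printoptions(linewidth=250)
print((C[120:208:3,182:248:3,2]*1000).round())
E
```

```text
pager [0.5465 0.0247 0.0696]
spare [ 0.51   -0.1073  0.0201]
cup [0.5427 0.1582 0.0017]
tbl [ 0.4034 -0.0681 -0.0017]
((532.3780517578125, 54.910438537597656), (173.7465362548828, 156.56956481933594), 3.3193132877349854) [[441.1000061035156, 128.0], [450.20001220703125, -28.299999237060547], [623.5999755859375, -18.200000762939453], [614.5999755859375, 138.10000610351562]]
[[ 0. -1. -1. -3. -3. -1. -0. -0.  0.  2. -2.  0. -1.  1. -5. -3. -3. -2. -2.  1. -3. -3.]
 [-5. -1. -2. -1. -1.  5. -2. -3.  0. -1. -2. -0. -3. 88. 87. 93. 88. 87. 91. 91. -3. -1.]
 [-1.  4. -5. -2.  0. -2. 97. 92. 94. 94. 95. 94. 95. 95. 94. 95. 98. 94. 97. 93. -0. -3.]
 [-0. 57. 60. 59. 61. 57. 96. 93. 94. 93. 94. 95. 93. 97. 94. 94. 95. 92. 93. 91. -3. -0.]
 [ 2. 60. 62. 59. 60. 59. 92. 94. 92. 96. 92. 94. 94. 92. 96. 95. 92. 94. 93. 92.  1. -0.]
 [ 0. 56. 55. 59. 58. 60. 94. 96. 94. 97. 95. 95. 95. 98. 95. 94. 92. 94. 91. 94. -3. -3.]
 [-3. 57. 58. 56. 54. 54. 88. 92. 90. 66. 67. 66. 79. 82. 67. 66. 67. 64. 63. 80. -0. -1.]
 [-4. 53. 55. 55. 54. 53. 57. 73. 64. 66. 65. 81. 84. 80. 78. 65. 65. 65. 65. 77. -0. -
[... 1306 characters left out ...]
. 26. 33. 22. 21. 20. -1. -2.  2. -3. -2. 18. 17. 18. 33. -2.]
 [-0.  1. 19. 28. 28. 30. 30. 27. 30. 19. 18. 19. -2. -1. -1. -1. -3. 17. 15. 17. 30. -2.]
 [ 1. -0. 18. 29. 28. 30. 30. 31. 26. 12. 13. 13. -1. -3. -4. -2. -3. 12. 13. 15. 29. -0.]
 [-0. -0. 17. 29. 26. 32. 29. 30. 22.  9. 11. 10. -0. -2. -1. -4. -3.  6. 10.  8. 20. -2.]
 [-4. -1. 18. 31. 35. 31. 31. 26. 20. 11.  7.  6. -1. -0. -0. -3. -2.  8.  3.  6. 17. -2.]
 [-2. -0. -1. 26. 26. 26. 18. 16. 16.  2.  3.  2. -1. -4. -2.  0.  2.  2. -0. -0.  1. -4.]
 [ 0.  0. -2.  3. -3. -1. -5. -2. -3. -2.  1. -1. -3. -4. -3. -4. -2. -3. -4. -1. -2. -5.]
 [ 1. -3.  1. -2. -0.  1. -2. -1. -4.  1. -2. -3. -1. -1. -1.  1. -3.  2.  1. -1. -1. -4.]]
```

View pics/crop.png

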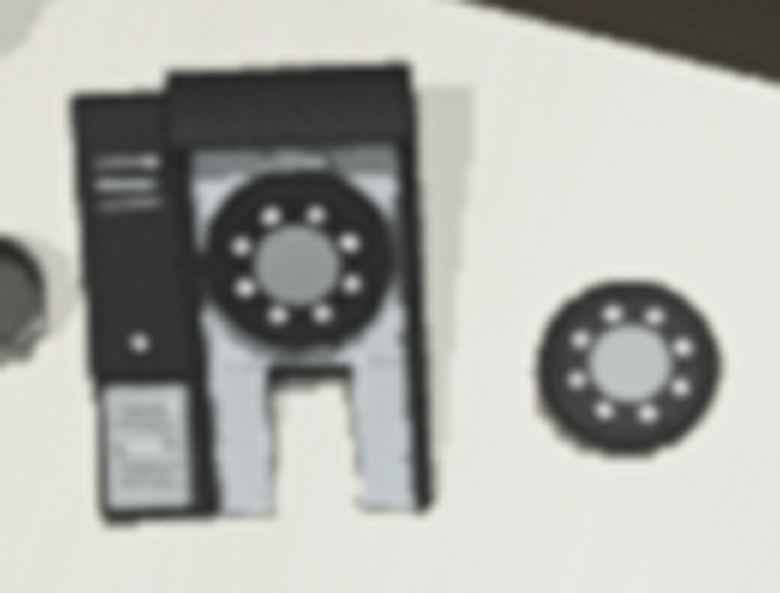

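The crop confirms it. The docked disc has a grey centre and white lights and sits between the steel ramp rails, with the key plate at crop (148,445) and the slot at (315,430). The disc at right, (630,365), is the spare.

```bash
python3 - <<'E'
from h import *
s=dict(np.load('top0.npz'));C=cloud(s); 
m=np.zeros(C.shape[:2],np.uint8); m[115:212,181:250]=(C[115:212,181:250,2]>.012)
n,l,st,ce=cv2.connectedComponentsWithStats(m,connectivity=4); k=1+np.argmax(st[1:,4]); P=C[l==k]
r=cv2.minAreaRect((P[:,:2]*1000).astype(np.float32)); print(r)
# table raise bias
print('table',np.nanmedian(C[225:250,250:262,2]))
hsv=cv2.cvtColor(s['pixels'],cv2.COLOR_BGR2HSV); g=s['pixels'].mean(2)
# key plate: bright in box, z 25-36
def box(mask,u0,u1,v0,v1):
    o=np.zeros_like(mask);o[v0:v1,u0:u1]=mask[v0:v1,u0:u1];return o
k=box((g>90)&(C[...,2]>.024)&(C[...,2]<.04),188,206,174,200); K=C[k]
print('key',len(K),K.mean(0),cv2.minAreaRect((K[:,:2]*1000).astype(np.float32)))
# slot: table level inside
sl=box(C[...,2]<.006,214,240,178,200); S=C[sl]; print('slot',len(S),S.mean(0),cv2.minAreaRect((S[:,:2]*1000).astype(np.float32)))
for v in range(180,202,4):
    u=np.where(sl[v])[0]; print(v,C[v,u[0]].round(4),C[v,u[-1]].round(4), 'kx',C[v,np.where(k[v])[0][[0,-1]]].round(4).tolist() if k[v].any() else '')
# pager centre disc grey
pg=box((g>80)&(C[...,2]>.062),213,229,149,166); n,l,st,ce=cv2.connectedComponentsWithStats(pg.astype(np.uint8)); i=1+np.argmax(st[1:,4]); print('pager',ce[i],np.nanmedian(C[l==i],0))
# right & left edges of the dock
for v in range(128,200,8):
    u=np.where(m[v])[0]; print(v,C[v,u[0]].round(4),C[v,u[-1]].round(4))
E
```

```text
((533.0126342773438, 43.92667007446289), (173.6910400390625, 134.73045349121094), 3.384622812271118)
table -0.0011109433905798064
key 291 [0.47368129 0.08591121 0.03051164] ((473.8241882324219, 86.05302429199219), (46.019325256347656, 33.82207489013672), 1.1925907135009766)
slot 323 [ 0.4781297   0.02080368 -0.00080001] ((479.5998229980469, 14.835016250610352), (52.41798400878906, 55.97406005859375), 0.588113009929657)
180 [ 0.5003  0.0393 -0.0014] [ 0.5007  0.0096 -0.001 ] kx [[0.4962, 0.1033, 0.0295], [0.4967, 0.0722, 0.0298]]
184 [0.4901 0.0388 0.0015] [0.4905 0.0068 0.0022] kx [[0.4867, 0.1032, 0.0286], [0.4876, 0.0703, 0.0241]]
188 [4.804e-01 3.870e-02 1.000e-04] [ 0.481   0.0069 -0.002 ] kx [[0.4769, 0.1023, 0.0323], [0.4777, 0.0696, 0.028]]
192 [ 0.4706  0.0361 -0.0007] [ 0.4712  0.0043 -0.0034] kx [[0.4675, 0.1026, 0.0292], [0.4679, 0.069, 0.0309]]
196 [ 4.607e-01  3.580e-02 -1.000e-04] [ 0.461  -0.0012  0.0043] kx [[0.458, 0.0998, 0.03], [0.4584, 0.0689, 0.03]]Traceback (most recent call last):
  File "<stdin>", line 17, in <module>
IndexError: index 0 is out of bounds for axis 0 with size 0
```

Emit:
play_rows(
  moves=[
    {"jaw": 0.59, "dp": [4, -3, 0], "twist": [0, 0, 2]},
    {"jaw": 0.59, "dp": [9, -6.7, 0], "twist": [0, 0, 4.3]},
    {"jaw": 0.59, "dp": [13.5, -10, 0], "twist": [0, 0, 6.5]},
    {"jaw": 0.59, "dp": [18, -13.3, 0], "twist": [0, 0, 8.7]},
    {"jaw": 0.59, "dp": [22.5, -16.7, 0], "twist": [0, 0, 11]},
    {"jaw": 0.59, "dp": [27, -20, 0], "twist": [0, 0, 13]},
    {"jaw": 0.59, "dp": [31.5, -23.3, 0], "twist": [0, 0, 15.2]},
    {"jaw": 0.59, "dp": [36, -26.7, 0], "twist": [0, 0, 17.4]},
  ],
)

```text
time_s: 1.1
position: [0.4998, -0.2988, 0.2311]
tcp_rot: [[0.998, 0.058, -0.0], [0.058, -0.998, 0.0], [-0.0, -0.0, -1.0]]
wrist_force: [0.2, 0.9, 0.9]
grip_width: 0.0507
grip_force: 0.0
```

Emit:
play_rows(
  moves=[
    {"jaw": 0.59, "dp": [0, -5, 0], "twist": [0, 0, 0]},
    {"jaw": 0.59, "dp": [-0.2, -10, 0], "twist": [0, 0, 0]},
    {"jaw": 0.59, "dp": [-0.4, -15, 0], "twist": [0, 0, 0]},
    {"jaw": 0.59, "dp": [-0.5, -20, 0], "twist": [0, 0, 0]},
    {"jaw": 0.59, "dp": [-0.6, -25, 2], "twist": [0, 0, 0]},
    {"jaw": 0.59, "dp": [-0.7, -30, 5], "twist": [0, 0, 0]},
    {"jaw": 0.59, "dp": [-0.8, -35.3, 8], "twist": [0, 0, 0]},
    {"jaw": 0.59, "dp": [-0.8, -35.3, 12], "twist": [0, 0, 0]},
  ],
)

```text
time_s: 2.1
position: [0.4705, 0.0562, 0.1107]
tcp_rot: [[0.998, 0.066, 0.002], [0.066, -0.998, 0.002], [0.002, -0.002, -1.0]]
wrist_force: [0.7, -1.2, 0.0]
grip_width: 0.0506
grip_force: 0.0
```

```bash
python3 - <<'E'
from h import *
st=get_state();print(st['position'],st['wrist_force'],st['grip_width'],st['joint_positions'])
s=snap('side','side1');snap('top','top1')
cv2.imwrite('pics/c1.png',cv2.resize(s['pixels'][90:220,200:360],None,fx=4.5,fy=4.5,interpolation=cv2.INTER_CUBIC))
E
```

```text
[0.47053029 0.05616653 0.11073025] [ 0.68152564 -1.15467616  0.02672819] 0.05061269319761771 [-2.38925826e-01  5.02836741e-01  1.92921872e-03  2.27345621e+00
 -7.08444584e-03  3.63020501e-01 -1.73528528e+00]
```

View pics/c1.png

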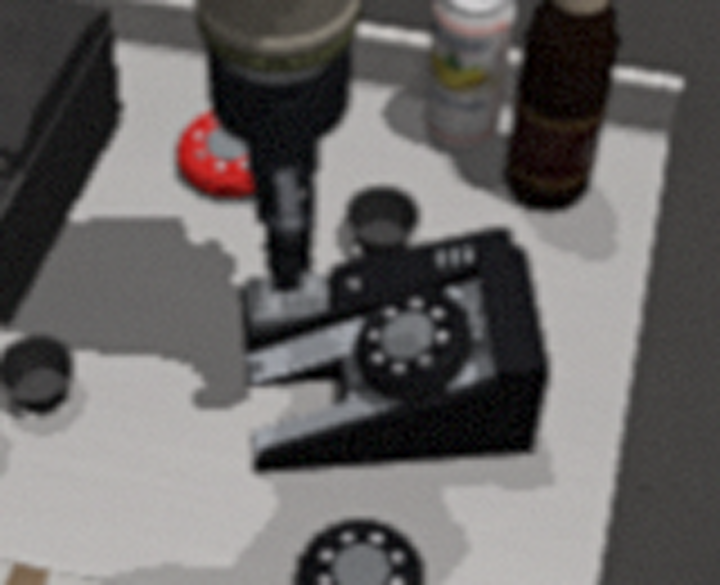

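Side view: the near finger's tip is at crop (290,280), in line with the key plate and slot in the direction of the dock's depth. I'll check the tip's position from depth.

```bash
python3 - <<'E'
from h import *
s=dict(np.load('side1.npz'));C=cloud(s);s0=dict(np.load('side0.npz'))
d=(np.abs(s['range_z']-s0['range_z'])>.05)&(s['range_z']>0)&(s['range_z']<s0['range_z'])
P=C[d]; o=np.array([.5531,.0256]);a=np.radians(3.4);R=np.array([[np.cos(a),-np.sin(a)],[np.sin(a),np.cos(a)]])
L=np.c_[(P[:,:2]-o)@R,P[:,2]]
L=L[(abs(L[:,0]+80)<60)&(abs(L[:,1]-32)<90)]
for z in np.arange(.09,.2,.01):
    q=L[(L[:,2]>=z)&(L[:,2]<z+.01)]
    if len(q): print(z.round(2),len(q),'x',q[:,0].min().round(3),q[:,0].max().round(3),'y',q[:,1].min().round(3),q[:,1].max().round(3))
st=get_state();p=st['position'];print(p,np.r_[R.T@(p[:2]-o),p[2]],L[:,2].min())
# pager position now in the side/top view
E
```

```text
Traceback (most recent call last):
ValueError: zero-size array to reduction operation minimum which has no identity
```

```bash
python3 - <<'E'
from h import *
s=dict(np.load('side1.npz'));C=cloud(s);s0=dict(np.load('side0.npz'))
d=(s['range_z']>0)&(s['range_z']<s0['range_z']-.05)
P=C[d]; o=np.array([.5531,.0256]);a=np.radians(3.4);R=np.array([[np.cos(a),-np.sin(a)],[np.sin(a),np.cos(a)]])
L=np.c_[(P[:,:2]-o)@R,P[:,2]]
L=L[(abs(L[:,0]+.08)<.06)&(abs(L[:,1]-.032)<.09)]
for z in np.arange(.09,.2,.01):
    q=L[(L[:,2]>=z)&(L[:,2]<z+.01)]
    if len(q): print(z.round(2),len(q),'x',q[:,0].min().round(3),q[:,0].max().round(3),'y',q[:,1].min().round(3),q[:,1].max().round(3))
st=get_state();p=st['position'];print(st['time_s'],p,np.r_[R.T@(p[:2]-o),p[2]],st['tcp_rot'][:,0])
E
```

```text
0.11 3 x -0.09 -0.071 y 0.002 0.003
0.12 16 x -0.09 -0.071 y -0.004 0.003
0.13 13 x -0.088 -0.074 y -0.005 0.06
0.15 2 x -0.092 -0.092 y -0.004 -0.001
0.16 28 x -0.093 -0.069 y -0.024 -0.003
0.17 16 x -0.092 -0.069 y -0.026 0.018
0.18 48 x -0.097 -0.064 y -0.029 0.018
0.19 39 x -0.097 -0.063 y -0.031 0.029
0.2 47 x -0.099 -0.061 y -0.033 0.016
2.2 [0.4682574  0.05230665 0.10841937] [-0.08310939  0.03169135  0.10841937] [ 0.99807093  0.06179834 -0.00594887]
```

Emit:
play_rows(
  moves=[
    {"jaw": 0.59, "dp": [0, 0, 1], "twist": [0, 0, 0]},
    {"jaw": 0.59, "dp": [0, 0, 2], "twist": [0, 0, 0]},
    {"jaw": 0.59, "dp": [0, 0, 3], "twist": [0, 0, 0]},
    {"jaw": 0.59, "dp": [0, 0, 4], "twist": [0, 0, 0]},
    {"jaw": 0.59, "dp": [0, 0, 5], "twist": [0, 0, 0]},
    {"jaw": 0.59, "dp": [0, 0, 6], "twist": [0, 0, 0]},
    {"jaw": 0.59, "dp": [0, 0, 6], "twist": [0, 0, 0]},
    {"jaw": 0.59, "dp": [0, 0, 6], "twist": [0, 0, 0]},
  ],
)

```text
time_s: 3.2
position: [0.4702, 0.0515, 0.0512]
tcp_rot: [[0.998, 0.059, -0.0], [0.059, -0.998, -0.0], [-0.0, 0.0, -1.0]]
wrist_force: [0.6, 0.0, -0.2]
grip_width: 0.0507
grip_force: 0.0
```

```bash
python3 - <<'E'
from h import *
s=snap('side','side2');st=get_state();C=cloud(s)
cv2.imwrite('pics/c2.png',cv2.resize(s['pixels'][130:205,240:330],None,fx=8,fy=8,interpolation=cv2.INTER_CUBIC))
o=np.array([.5531,.0256]);a=np.radians(3.4);R=np.array([[np.cos(a),-np.sin(a)],[np.sin(a),np.cos(a)]])
p=st['position'];print(st['time_s'],p,R.T@(p[:2]-o),st['tcp_rot'].round(3).tolist(),st['wrist_force'])
E
```

```text
3.25 [0.47029499 0.05150798 0.0514064 ] [-0.08112275  0.03077324] [[0.998, 0.059, 0.0], [0.059, -0.998, 0.0], [0.0, -0.0, -1.0]] [ 0.31614029 -0.38675334 -0.85103816]
```

View pics/c2.png

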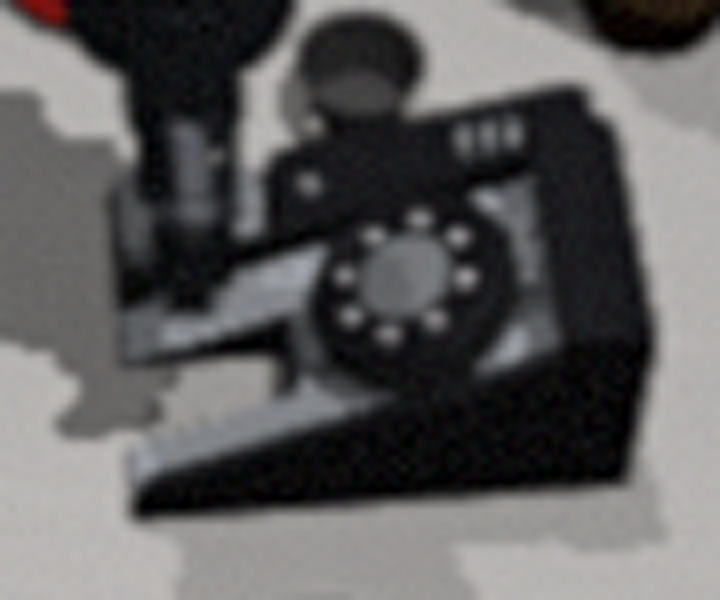

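The finger tip is at crop (190,300), above the slot, and the pager is seated at (405,275). I'll go on down.

Emit:
play_rows(
  moves=[
    {"jaw": 0.59, "dp": [0, 0, 0.6], "twist": [0, 0, 0]},
    {"jaw": 0.59, "dp": [0, 0, 1.2], "twist": [0, 0, 0]},
    {"jaw": 0.59, "dp": [0, 0, 1.6], "twist": [0, 0, 0]},
    {"jaw": 0.59, "dp": [0, 0, 2.0], "twist": [0, 0, 0]},
    {"jaw": 0.59, "dp": [0, 0, 2.2], "twist": [0, 0, 0]},
    {"jaw": 0.59, "dp": [0, 0, 2.4], "twist": [0, 0, 0]},
    {"jaw": 0.59, "dp": [0, 0, 2.5], "twist": [0, 0, 0]},
    {"jaw": 0.59, "dp": [0, 0, 2.5], "twist": [0, 0, 0]},
  ],
)

```text
time_s: 4.25
position: [0.4701, 0.0515, 0.0263]
tcp_rot: [[0.998, 0.059, -0.0], [0.059, -0.998, 0.0], [-0.0, -0.0, -1.0]]
wrist_force: [-0.6, 0.3, 3.4]
grip_width: 0.0502
grip_force: 1.8
```

Emit:
play_rows(
  moves=[
    {"jaw": 0.59, "dp": [0, 0, 0.2], "twist": [0, 0, 0]},
    {"jaw": 0.59, "dp": [0, 0, 0.35], "twist": [0, 0, 0]},
    {"jaw": 0.59, "dp": [0, 0, 0.5], "twist": [0, 0, 0]},
    {"jaw": 0.59, "dp": [0, 0, 0.6], "twist": [0, 0, 0]},
    {"jaw": 0.59, "dp": [0, 0, 0.7], "twist": [0, 0, 0]},
    {"jaw": 0.59, "dp": [0, 0, 0.8], "twist": [0, 0, 0]},
    {"jaw": 0.59, "dp": [0, 0, 0.85], "twist": [0, 0, 0]},
    {"jaw": 0.59, "dp": [0, 0, 0.85], "twist": [0, 0, 0]},
  ],
)

```text
time_s: 5.25
position: [0.4702, 0.0515, 0.0186]
tcp_rot: [[0.998, 0.059, 0.001], [0.059, -0.998, 0.0], [0.001, -0.0, -1.0]]
wrist_force: [-3.8, -0.7, 23.0]
grip_width: 0.05
grip_force: 11.3
```

```bash
python3 - <<'E'
from h import *
s=snap('side','side3');st=get_state()
cv2.imwrite('pics/c3.png',cv2.resize(s['pixels'][130:205,240:330],None,fx=8,fy=8,interpolation=cv2.INTER_CUBIC))
print(st['time_s'],st['position'],st['wrist_force'],st['grip_force'])
E
```

```text
5.3 [0.4701558  0.05152669 0.01864409] [-4.29695429  0.32331513 21.56998283] 11.269695055671036
```

View pics/c3.png

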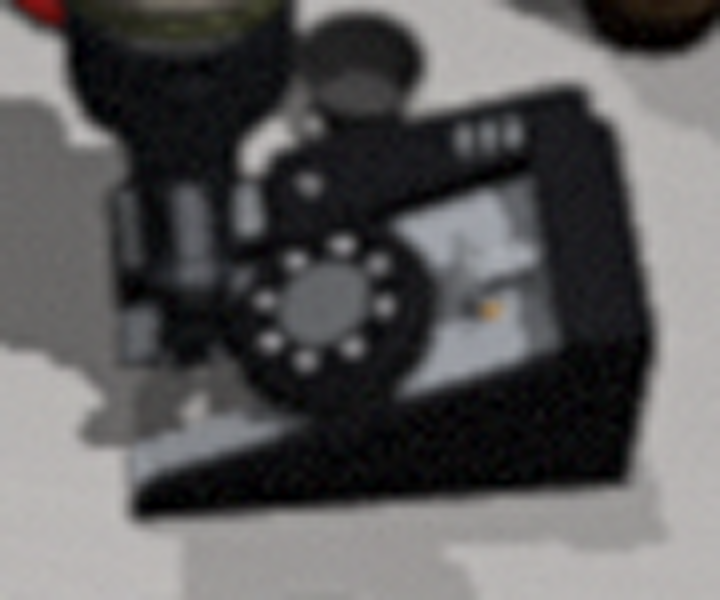

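The pager has popped out to crop (325,300), lies on the ramp and rests against the finger. The key is bottomed out at about 22 N, so I'll ease off slightly and hold.

Emit:
play_rows(
  moves=[
    {"jaw": 0.59, "dp": [0, 0, -0.03], "twist": [0, 0, 0]},
    {"jaw": 0.59, "dp": [0, 0, -0.06], "twist": [0, 0, 0]},
    {"jaw": 0.59, "dp": [0, 0, -0.06], "twist": [0, 0, 0]},
    {"jaw": 0.59, "dp": [0, 0, -0.06], "twist": [0, 0, 0]},
    {"jaw": 0.59, "dp": [0, 0, -0.06], "twist": [0, 0, 0]},
    {"jaw": 0.59, "dp": [0, 0, -0.06], "twist": [0, 0, 0]},
    {"jaw": 0.59, "dp": [0, 0, -0.06], "twist": [0, 0, 0]},
    {"jaw": 0.59, "dp": [0, 0, -0.06], "twist": [0, 0, 0]},
  ],
)

```text
time_s: 6.3
position: [0.4702, 0.0515, 0.0188]
tcp_rot: [[0.998, 0.059, 0.0], [0.059, -0.998, 0.0], [0.0, -0.0, -1.0]]
wrist_force: [-2.5, -0.3, 13.4]
grip_width: 0.0503
grip_force: 7.2
```

```bash
python3 - <<'E'
from h import *
s=snap('side','side4');st=get_state()
a=cv2.imread('pics/side3.png').astype(int);print(np.abs(a-s['pixels'])[130:205,240:330].mean(), np.abs(a-s['pixels'])[10:60,400:].mean())
print(st['time_s'],st['position'],st['wrist_force'],st['grip_force'])
print(job_done())
E
```

```text
2.2749135802469134 2.064345238095238
6.35 [0.47014055 0.05151423 0.01880193] [-2.19059891 -0.29516523 13.83086828] 7.20040938584134
the job is handed in; nothing more can be done
None
```

I pressed the eject key and handed in the job at 6.35 s of the 29 s limit: the pager is out of its seat, lying on the ramp and held at rest against the waiting finger; the judge's verdict was not returned.

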